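Catch and close the falling lid of the bore-gauge case

TASK

Close the bore-gauge case without gripping anything: with the fingertips tip its open lid forward off its stop, catch the lid on a finger as it falls, and lower it on that finger until it is fully shut, so that it never drops or bangs onto the case. Handle the lid gently and leave the bearing, the grease tin and the spanner where they are.

Things in the scene. Friction and masses are not known exactly. Their poses are not given: they have to be found in the camera images.
- case: Teal sheet-steel case holding a dial bore gauge, fixed. 160 mm deep (x), 300 wide (y), rim 60 mm above the bench. Origin: centre of its underside. -x points out of its front (two latches), to +y of the world within 0.75 rad; z up. The lid is hinged along the upper back edge (x +80, z 60 mm). Below the lip the front is plain, flush with the shut lid's; the bench before it is free.
- lid (a joint): Lid angle (rad): 0 shut, 1.57 upright; starts leaning back on its stop at 1.85. 0.68 to 0.96 kg. Balances near 1.36: above, it swings back to the stop; below, it falls shut, slowly at first (greased hinge, damping 0.5 N m s/rad, hardly any dry friction), 2 to 4 s from just past balance, and bangs at over 1 rad/s. Tipping it off its stop takes about 2 N at the lip, carrying it up to 5 N.
- lid_lip (a point): Middle of the lip's edge: a round steel hem 6 mm thick, 110 mm long, parallel to the hinge, 182 mm from it. The lip is a 2.5 mm sheet carrying the lid's top sheet 24 mm out past the lid's front wall; its underside is bare for 18 mm behind the hem. Lid shut: this point is 101 mm ahead of the case's centre, 79 mm above the bench, free air below. Turns with the lid; axes as the case's at angle 0.
- lid_hinge (a point): Point on the hinge axis, midway along it, 60 mm above the bench. The lid is a pan 160 x 300 x 22 mm deep, open towards the case; shut, its rim is at hinge height and its top 22 mm higher. Turns with the lid; its y axis is the hinge axis.
- bearing: Loose ball bearing lying flat, 62 mm across, 16 mm high, beside the end of the case farther from the robot. Origin: centre of its underside. Leave it alone.
- tin: Loose steel grease tin with a yellow band, 68 mm across, 75 mm high, standing before the front corner of the case farther from the robot. Origin: centre of its underside. Leave it alone.
- spanner: Loose steel spanner, 170 mm long, lying on the bench behind the case, past the leaning lid. Origin: centre of its underside. Leave it alone.

How it is judged:
By the outcome, as a careful person would: the job done as asked, in the order asked, and still so for the second after the job is handed in, with the robot touching nothing.
It also fails if it takes over 58 s, if anything falls off the work surface, if the arm or the gripper's body presses on something with over 40 N, if the wrist force passes 120 N, or if a joint passes its speed limit or range.

ROBOT

A 6-joint arm with a two-finger parallel gripper is mounted at the origin on the work surface. World frame = base frame: x ahead of the robot, y to its left, z up, the work surface at z = 0. Lengths are in m, angles in rad, forces in N, time in s.
With the tool pointing down it reaches from about 0.4 to 0.925 m from the base axis. Payload 12.5 kg.
Tool frame: the origin (TCP) lies on the centre line of the jaws, within the pads' length; the fingertips stand 17 mm ahead of it and the grasp point (between the pads) lies 2 mm behind it; z points along the fingers, y is the line along which they close (so a half turn about z gives the same grasp; the last joint's range is limited). The gripper opens to 95 mm and grips with 3 to 60 N. Pads are 20 mm wide; open, the fingers measure 119 mm over their backs; the gripper's body (75 mm by 180 mm) begins 59 mm behind the grasp point.
Start: joints at [-1.437, 0.491, 1.559, -0, 1.092, -0.106], TCP at [0.148, -0.607, 0.232] pointing down, gripper open.
Joint ranges: [-3.1, 3.1], [-0.84, 2.19], [0.05, 2.79], [-1.13, 4.28], [0.06, 2.93], [-2.69, 2.69]. Speed limits (rad/s): [2.22, 2.22, 2.79, 3.14, 3.14, 3.14].

INTERFACE

Orientations are given as [roll, pitch, yaw] about the fixed x, y, z axes, in that order (R = Rz(yaw) Ry(pitch) Rx(roll)).
In Python, from workcell import robot gives the robot as it stands.
- The arm moves only by the tool carry_out, never from a script. Its argument "deltas" is a list that holds one entry, the list of rows, each a list of 7 numbers: the shift along the tool's x, y, z in m, then the turn, a rotation vector about the tool's x, y, z in rad, then the closure in counts, from 0 (fully open) to 255 (shut). In form: [[[x, y, z, ax, ay, az, fingers], ...]]. A call has 1 to 12 rows; each row shifts and turns the commanded pose from where the row before left it, along the tool's axes as they then stand; what a row does not reach is not made up. A row lasts 1/12 s, in which the tool goes at most 41.7 mm and 7.16 degrees, less where a joint would pass 70% of its speed; a pose out of reach is approached as far as the arm can. A call is refused whole if a number of a shift passes 0.0417 or a number of a turn 0.125, either way. A call with a gripper value outside its range is refused whole. The fingers move at their own pace and stop on an object; "newtons" is the grip in N (left out, the last holds). Time passes only in rows, so rows that do not move let the fingers close. It gives the time, the measured TCP pose, the force, the opening and the grip force at its end, in the units of the state.
- robot.sense(): the state, without advancing time (a new reading comes with each control period).
- robot.capture(name): name is "side" or "top" or "wrist"; returns the picture (384x512x3 uint8, blue, green, red); there is no depth.
- robot.camera_params(name): a dict with "fx", "fy", "cx", "cy" (pixels), "R" (3x3) and "t" (3): a world point X has camera coordinates R X + t. Camera axes: x right, y down, z forward; pixel columns grow to the right and rows downward; lengths in m; the calibration is good to about 2 mm. A picture is of the moment at which its call begins: read the wrist's pose just before it. camera_params takes no time and is no camera call; for the wrist camera it gives the pose at the moment of the call.
- robot.sign_off(): hands the job in; it is judged then, once.
Trained networks look in the newest picture that a camera, given by its name, has taken for a name from the list of things; names that differ only in an ending like _2 or _b are one class to them, and where a whole thing is asked for, a point or a joint stands for the part that bears it (a point fixed in the world has none). Each returns a list of dicts, best first, with "score" (0 to 1); they miss things now and then, are a little off and sometimes report something else, mostly with a low value. They report only what shows in the picture. A call takes as long as a camera call.
- robot.spot_in(camera, query): "centre" ([column, row] as shares, 0 to 1, of the picture: columns of its width, rows of its height, amid what is visible of it).
- robot.trace(camera, query): "mask" (384x512 bool, what is visible of it) and "centre" ([column, row] as shares, 0 to 1, of the picture: columns of its width, rows of its height, amid what is visible of it).
The state is a dict: "t": time; "qpos": joint angles; "qvel": joint speeds; "effort": joint torques, N m; "ee_pos": TCP position; "tool_rot": TCP orientation; "contact_force": force on the tool from outside, world axes, zero at the start; "ft_torque": the same for the moment, N m; "finger_gap": finger opening in m; "gripper_force": force on a finger pad.
Only numpy, scipy, OpenCV 4.12 (cv2) and the standard library are available. Lean on these libraries where they do the work, as an engineer would, in place of code of your own. Each camera call takes 0.05 s, during which the arm holds its last target. There are 200 camera calls.

## Working session

There is one attempt and no reset: what is moved stays moved. The work goes in short steps, Python scripts to look and compute and a tool call to move; the robot and the scene stay as the last step left them, time stands still between calls to the robot, and variables do not carry over. Pictures are saved under pics/ and viewed, at most 10 in all, crops included, and the job is handed in when it is done.

Besides the shell and the picture viewer there is one more tool, called after "Request:" as a command line: name --argument value ..., lists and objects as JSON in quotes. carry_out: Moves the arm, as the interface text tells. Its arguments: {"type":"object","properties":{"deltas":{"type":"array","items":{"type":"array","items":{"type":"array","items":{"type":"number"}}}},"newtons":{"type":"number"}},"required":["deltas"]}

```bash
ls; mkdir -p pics
python3 - <<'E'
from workcell import robot
import cv2, numpy as np
s=robot.sense(); print({k:np.round(v,3) for k,v in s.items()})
a=robot.capture("side"); b=robot.capture("top")
cv2.imwrite("pics/a.png",np.vstack([a,b])[:, :] if 0 else cv2.resize(np.hstack([a,b]),(800,300)))
cv2.imwrite("pics/top.png",b);cv2.imwrite("pics/side.png",a)
for c in("side","top"):
  p=robot.camera_params(c);print(c,{k:np.round(v,3).tolist() for k,v in p.items()})
  for q in("case","lid","lid_lip","lid_hinge","bearing","tin","spanner"):
    r=robot.spot_in(c,q); print(q,[(np.round(np.array(x["centre"])*[512,384],1).tolist(),round(x["score"],2)) for x in r[:2]])
print(robot.sense()["t"])
E
```

```text
pics
{'t': np.float64(0.0), 'qpos': array([-1.437,  0.492,  1.559,  0.   ,  1.092, -0.106]), 'qvel': array([ 0.001,  0.   , -0.001, -0.001,  0.   ,  0.   ]), 'effort': array([ 4.0000e-03, -6.1264e+01, -2.5818e+01,  6.9000e-02,  4.8000e-02,
       -0.0000e+00]), 'ee_pos': array([ 0.148, -0.607,  0.231]), 'tool_rot': array([-3.14, -0.  ,  0.24]), 'contact_force': array([0.411, 0.345, 0.18 ]), 'ft_torque': array([-0.056, -0.   ,  0.005]), 'gripper_force': np.float64(0.0), 'finger_gap': np.float64(0.095)}
side {'fx': 482.364, 'fy': 482.364, 'cx': 252.624, 'cy': 191.578, 'R': [[0.984, 0.18, -0.014], [0.133, -0.777, -0.616], [-0.122, 0.604, -0.788]], 't': [-0.628, -0.032, 1.029]}
case [([207.5, 204.6], 0.93), ([169.2, 216.0], 0.59)]
lid [([165.5, 211.2], 0.96)]
lid_lip [([166.0, 213.9], 0.6)]
lid_hinge [([166.0, 214.2], 0.91)]
bearing [([311.3, 268.8], 0.6)]
tin [([310.1, 186.1], 0.64)]
spanner [([188.8, 311.5], 0.87)]
top {'fx': 446.147, 'fy': 446.147, 'cx': 260.831, 'cy': 196.111, 'R': [[-0.067, -0.998, -0.002], [-0.972, 0.066, -0.227], [0.226, -0.013, -0.974]], 't': [0.043, 0.669, 0.774]}
case [([291.2, 267.6], 0.76), ([371.2, 248.2], 0.52)]
lid [([328.9, 280.1], 0.76)]
lid_lip [([329.6, 280.4], 0.89)]
lid_hinge [([333.7, 278.8], 0.83), ([370.0, 248.5], 0.56)]
bearing [([296.1, 163.0], 0.9)]
tin [([219.8, 167.4], 0.78)]
spanner [([370.9, 246.1], 0.68)]
0.8
```

View pics/side.png

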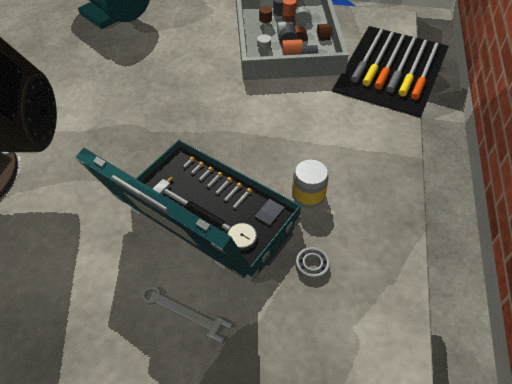

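View pics/top.png

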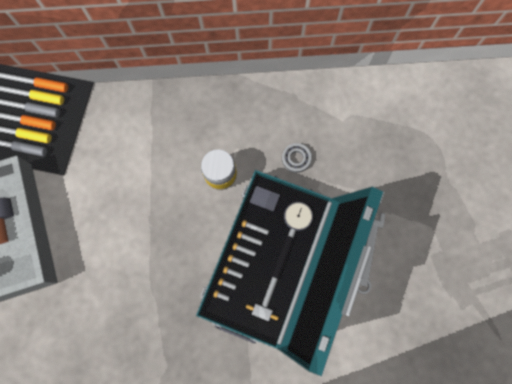

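Side: the open lid leans toward the lower left (near corner ≈(80,152)) and the front rim runs (180,143)–(299,208). Top: the front rim runs (200,315)–(258,172) and the lid's free corners are at ≈(381,188) and (322,373). I'll fit the case pose to these.

```bash
cat > h.py <<'E'
import numpy as np
from scipy.optimize import least_squares
from scipy.spatial.transform import Rotation as R
from workcell import robot
def proj(p,X):
    c=np.array(p["R"])@np.array(X)+np.array(p["t"]); return np.array([p["fx"]*c[0]/c[2]+p["cx"],p["fy"]*c[1]/c[2]+p["cy"]])
def case2w(P,X):
    x,y,w=P; return np.array([x,y,0])+R.from_euler("z",w).apply(X)
def lid(th,dx,y,dz):  # point of shut lid rel. hinge -> case frame
    c,s=np.cos(th),np.sin(th); return np.array([.08+dx*c+dz*s,y,.06-dx*s+dz*c])
E
python3 - <<'E'
from h import *
S,T=robot.camera_params("side"),robot.camera_params("top")
A=1.85
obs=[(S,(180,143),[-.08,-.15,.06]),(S,(299,208),[-.08,.15,.06]),(T,(200,315),[-.08,-.15,.06]),(T,(258,172),[-.08,.15,.06]),
(T,(381,188),lid(A,-.16,.15,.022)),(T,(322,373),lid(A,-.16,-.15,.022))]
f=lambda P:np.concatenate([proj(p,case2w(P,X))-u for p,u,X in obs])
r=least_squares(f,[.5,-.3,-1.57],loss="soft_l1"); print(r.x.round(4),r.fun.round(1).reshape(-1,2).tolist())
P=r.x
import cv2
for n,p in(("side",S),("top",T)):
    im=cv2.resize(cv2.imread(f"pics/{n}.png"),None,fx=2,fy=2)
    def L(a,b,c=(0,0,255)): cv2.line(im,*[tuple(int(v*2) for v in proj(p,case2w(P,X))) for X in(a,b)],c,1)
    q=[[-.08,-.15,.06],[-.08,.15,.06],[.08,.15,.06],[.08,-.15,.06]]
    for i in range(4):L(q[i],q[(i+1)%4])
    for dz,c in((0,(255,0,255)),(.022,(0,255,255))):
        q=[lid(A,a,b,dz) for a,b in((0,-.15),(0,.15),(-.16,.15),(-.16,-.15))]
        for i in range(4):L(q[i],q[(i+1)%4],c)
    L(lid(A,-.184,-.055,.0195),lid(A,-.184,.055,.0195),(0,255,0))
    c=proj(p,case2w(P,[.1,0,.1]))*2; x,y=int(max(0,c[0]-250)),int(max(0,c[1]-230))
    cv2.imwrite(f"pics/o_{n}.png",im[y:y+460,x:x+500])
for th in(1.85,1.3,0): print(th,case2w(P,lid(th,-.181,0,.019)).round(4))
E
```

```text
[ 0.5634 -0.0093 -2.0025] [[-1.1, -2.2], [3.6, -1.1], [-1.2, -0.8], [-0.6, -4.5], [6.0, 0.7], [4.4, 0.8]]
1.85 [ 0.5014 -0.1439  0.2288]
1.3 [ 0.5425 -0.0546  0.2395]
0 [0.6056 0.0824 0.079 ]
```

Run:
```python
import cv2,numpy as np
a,b=[cv2.imread(f"pics/o_{n}.png") for n in("side","top")]
h=min(a.shape[0],b.shape[0]);m=np.hstack([a[:h],b[:h]]);s=800/m.shape[1];cv2.imwrite("pics/ov.png",cv2.resize(m,None,fx=s,fy=s,interpolation=cv2.INTER_AREA))
```

```text
(no output)
```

View pics/ov.png

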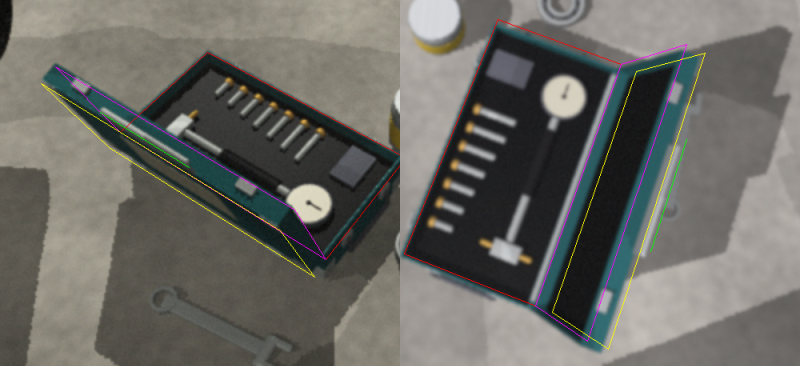

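The overlay shows the case rim fits. The hem (bright stripe) sits a few pixels nearer the hinge than predicted, at ≈(660,201) against (666,196) in the overlay. Next I correct for that and plan the moves.

```bash
cat >> h.py <<'E'
P=np.array([.5634,-.0093,-2.0025])
def hem(th): return lid(th,-.181,0,.019)[[0,2]]
def tcp(th,a,g,side,s=.006): # side=+1 hem on lower/front finger, -1 on back finger, 0 centred
    t=np.array([np.cos(a),-np.sin(a)]);n=np.array([np.sin(a),np.cos(a)])
    q=hem(th)-s*t+side*(g/2-.003)*n; return case2w(P,[q[0],0,q[1]])
def rot(a): # tool rotation
    return R.from_euler("z",P[2]+np.pi/2)*R.from_euler("x",np.pi)*R.from_rotvec([-(np.pi/2-a),0,0])
def go(p0,R0,p1,R1):
    d=R0.inv().apply(p1-p0); return d, (R0.inv()*R1).as_rotvec()
def now():
    s=robot.sense(); return s,np.array(s["ee_pos"]),R.from_euler("xyz",s["tool_rot"])
E
python3 - <<'E'
from h import *
S,T=robot.camera_params("side"),robot.camera_params("top")
H=case2w(P,lid(1.85,-.181,0,.019))
d=np.r_[np.array([-4.4,2.8]),np.array([0,-1.5])]
f=lambda x:np.r_[proj(T,H+x)-proj(T,H),proj(S,H+x)-proj(S,H)]-d
r=least_squares(f,[0,0,0]);print("world",r.x.round(4),r.fun.round(1),"case",R.from_euler("z",-P[2]).apply(r.x).round(4))
s,p,q=now()
print("hi test",go(p,q,np.array([.605,.10,.25]),rot(.8)))
print("above lip",go(p,q,tcp(1.85,np.pi/2,.06,0)+[0,0,.08],rot(np.pi/2)), tcp(1.85,np.pi/2,.06,0))
E
```

```text
world [-0.0033  0.0061 -0.005 ] [-0.1 -0.1 -0.1  0. ] case [-0.0041 -0.0055 -0.005 ]
hi test (array([ 0.61143031, -0.57844095, -0.01840775]), array([-0.74096416, -0.25861464,  0.63744236]))
above lip (array([ 0.4528847 , -0.36616578, -0.08314492]), array([ 7.41350258e-05, -1.21470256e-05,  6.71524181e-01])) [ 0.50141291 -0.14385429  0.2347546 ]
```

Request:
carry_out --deltas '[[[0.03,-0.0245,-0.006,0,0,0,94],[0.03,-0.0245,-0.006,0,0,0,94],[0.03,-0.0245,-0.006,0,0,0,94],[0.03,-0.0245,-0.006,0,0,0,94],[0.03,-0.0245,-0.006,0,0,0,94],[0.03,-0.0245,-0.006,0,0,0,94],[0.03,-0.0245,-0.006,0,0,0,94],[0.03,-0.0245,-0.006,0,0,0,94],[0.03,-0.0245,-0.006,0,0,0,94],[0.03,-0.0245,-0.006,0,0,0,94],[0.03,-0.0245,-0.006,0,0,0,94],[0.03,-0.0245,-0.006,0,0,0,94]]]'

```text
t: 1.8
ee_pos: [0.4291, -0.2343, 0.3042]
tool_rot: [3.141, -0.0, 0.24]
contact_force: [0.8, -0.5, -0.2]
finger_gap: 0.0596
gripper_force: 0.0
```

Request:
carry_out --deltas '[[[0.031,-0.024,-0.004,0,0,0,94],[0.031,-0.024,-0.004,0,0,0,94],[0.031,-0.024,-0.004,0,0,0,94],[0,0,0,0,0,0.112,94],[0,0,0,0,0,0.112,94],[0,0,0,0,0,0.112,94],[0,0,0,0,0,0.112,94],[0,0,0,0,0,0.112,94],[0,0,0,0,0,0.112,94],[0,0,0,0,0,0,94],[0,0,0,0,0,0,94]]]'

```text
t: 2.72
ee_pos: [0.5015, -0.144, 0.3157]
tool_rot: [3.142, -0.0, -0.429]
contact_force: [-0.7, 0.1, 0.2]
finger_gap: 0.06
gripper_force: 0.0
```

Run:
```python
from h import *
import cv2
im=robot.capture("wrist");W=robot.camera_params("wrist")
print(np.round(W["R"],2).tolist(),np.round(W["t"],3))
o=im.copy()
for a,b in((-.055,.055),):
    for dz,c in((0,(0,0,255)),):
        u=[tuple(int(v) for v in proj(W,case2w(P,lid(1.85,-.181,y,.019)))) for y in(a,b)]; cv2.line(o,*u,c,1)
q=[tuple(int(v) for v in proj(W,case2w(P,X))) for X in([-.08,-.15,.06],[-.08,.15,.06])]; print(u,q); cv2.line(o,*q,(0,255,0),1)
cv2.imwrite("pics/w1.png",o)
```

```text
[[-0.42, -0.91, -0.0], [-0.88, 0.4, 0.25], [-0.23, 0.1, -0.97]] [0.078 0.45  0.6  ]
[(254, 261), (254, 128)] [(94, 265), (64, 38)]
```

View pics/w1.png

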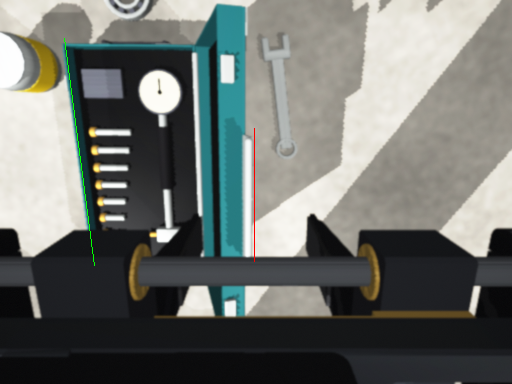

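Wrist: the hem is at column ≈248, about 5 mm nearer the front than predicted and well between the fingers (columns 200 and 315). The case front edge matches. Before engaging the lid, I'll rehearse the final tilted pose in free air.

Request:
carry_out --deltas '[[[0,-0.037,0,0,0,0,94],[0,-0.037,0,0,0,0,94],[0,-0.037,0,0,0,0,94],[0,-0.037,0,0,0,0,94],[0,-0.037,0,0,0,0,94],[0,-0.037,0,0,0,0,94],[0,-0.037,0,0,0,0,94]]]'

```text
t: 3.35
ee_pos: [0.6105, 0.093, 0.3156]
tool_rot: [3.142, -0.0, -0.429]
contact_force: [0.7, -1.7, 0.5]
finger_gap: 0.0602
gripper_force: 0.0
```

Request:
carry_out --deltas '[[[0,0,0,-0.11,0,0,94],[0,0,0,-0.11,0,0,94],[0,0,0,-0.11,0,0,94],[0,0,0,-0.11,0,0,94],[0,0,0,-0.11,0,0,94],[0,0,0,-0.11,0,0,94],[0,0,0,-0.11,0,0,94],[0,-0.0258,0.0265,0,0,0,94],[0,-0.0258,0.0265,0,0,0,94],[0,-0.0258,0.0265,0,0,0,94],[0,-0.0258,0.0265,0,0,0,94],[0,-0.0258,0.0265,0,0,0,94]]]'

```text
t: 4.35
ee_pos: [0.6101, 0.0916, 0.1289]
tool_rot: [2.372, 0.002, -0.43]
contact_force: [-0.2, 0.1, -0.4]
finger_gap: 0.0602
gripper_force: 0.0
```

Run:
```python
from h import *
s,p,q=now();print(s["t"],p,np.round(s["qpos"],3),np.round(s["contact_force"],1),(rot(.8).inv()*q).as_rotvec())
```

```text
4.35 [0.6100522  0.09156478 0.12889762] [ 0.263  0.818  1.413 -0.566  1.483  2.483] [-0.2  0.1 -0.4] [ 0.00109687 -0.0002877  -0.00311045]
```

Request:
carry_out --deltas '[[[0,0.0258,-0.0265,0,0,0,94],[0,0.0258,-0.0265,0,0,0,94],[0,0.0258,-0.0265,0,0,0,94],[0,0.0258,-0.0265,0,0,0,94],[0,0.0258,-0.0265,0,0,0,94],[0,0,0,0.11,0,0,94],[0,0,0,0.11,0,0,94],[0,0,0,0.11,0,0,94],[0,0,0,0.11,0,0,94],[0,0,0,0.11,0,0,94],[0,0,0,0.11,0,0,94],[0,0,0,0.11,0,0,94]]]'

```text
t: 5.35
ee_pos: [0.6103, 0.0913, 0.3164]
tool_rot: [-3.136, -0.002, -0.429]
contact_force: [0.5, 0.4, -0.9]
finger_gap: 0.0599
gripper_force: 0.0
```

Request:
carry_out --deltas '[[[0,0.0364,0,0,0,0,94],[0,0.0364,0,0,0,0,94],[0,0.0364,0,0,0,0,94],[0,0.0364,0,0,0,0,94],[0,0.0364,0,0,0,0,94],[0,0.0364,0,0,0,0,94],[0,0.0364,0,0,0,0,94],[0,0,0,0,0,0,94],[0,0,0,0,0,0,94]]]'

```text
t: 6.1
ee_pos: [0.5028, -0.1416, 0.3158]
tool_rot: [-3.142, -0.0, -0.433]
contact_force: [0.1, 0.3, -0.6]
finger_gap: 0.06
gripper_force: 0.0
```

Request:
carry_out --deltas '[[[0,0,0.01,0,0,0,94],[0,0,0.01,0,0,0,94],[0,0,0.01,0,0,0,94],[0,0,0.01,0,0,0,94],[0,0,0.01,0,0,0,94],[0,0,0.01,0,0,0,94],[0,0,0.01,0,0,0,94],[0,0,0.01,0,0,0,94],[0,0,0.004,0,0,0,94],[0,0,0,0,0,0,94]]]'

```text
t: 6.93
ee_pos: [0.5031, -0.1401, 0.2305]
tool_rot: [3.141, 0.002, -0.432]
contact_force: [-0.4, -0.6, 1.0]
finger_gap: 0.0599
gripper_force: 0.0
```

Run:
```python
from h import *
import cv2
s,p,q=now();print(s["t"],p,np.round(s["contact_force"],1),(rot(np.pi/2).inv()*q).as_rotvec().round(4), case2w(P,[0,0,0])*0+R.from_euler("z",-P[2]).apply(p-case2w(P,[0,0,0])))
im=robot.capture("wrist");si=robot.capture("side")
c=cv2.resize(si[130:280,50:300],None,fx=2,fy=2)
o=np.zeros((384,1012,3),np.uint8);o[:,:512]=im;o[:300,512:]=c
cv2.imwrite("pics/w2.png",cv2.resize(o,(800,304),interpolation=cv2.INTER_AREA))
```

```text
6.9333 [ 0.5030538  -0.14008951  0.23049444] [-0.4 -0.6  1. ] [-0.0001 -0.0017  0.0005] [ 1.44040108e-01 -8.49062286e-05  2.30494440e-01]
```

View pics/w2.png

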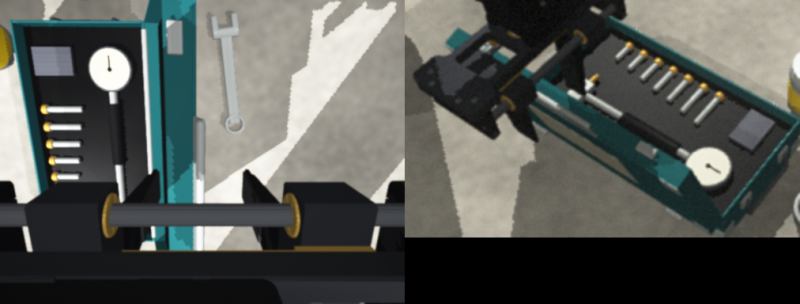

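The picture shows the fingers straddling the hem, which is centred at column 200 between the tips at 155 and 245. I'll narrow the gap and tip the lid with the back finger.

Request:
carry_out --deltas '[[[0,0,0,0,0,0,164],[0,0,0,0,0,0,164],[0,0,0,0,0,0,164],[0,-0.0025,-0.0005,0,0,0,164],[0,-0.0025,-0.0005,0,0,0,164],[0,-0.0025,-0.0005,0,0,0,164],[0,-0.0025,-0.0005,0,0,0,164],[0,-0.0025,-0.0008,0,0,0,164],[0,-0.0025,-0.0008,0,0,0,164],[0,-0.0025,-0.0008,0,0,0,164],[0,-0.0025,-0.0008,0,0,0,164],[0,-0.0025,-0.0008,0,0,0,164]]]'

```text
t: 8.03
ee_pos: [0.5128, -0.1198, 0.2379]
tool_rot: [3.141, -0.0, -0.432]
contact_force: [-0.9, -3.5, 2.8]
finger_gap: 0.0338
gripper_force: 1.8
```

Run:
```python
from h import *
s,p,q=now();print(s["t"],p,(rot(np.pi/2).inv()*q).as_rotvec().round(4), R.from_euler("z",-P[2]).apply(p-case2w(P,[0,0,0])), "F case",R.from_euler("z",-P[2]).apply(s["contact_force"]).round(2),s["finger_gap"],s["gripper_force"])
```

```text
8.0333 [ 0.51284479 -0.11979552  0.23791971] [-0.0005  0.0004  0.0005] [0.12151127 0.00031642 0.23791971] F case [3.57 0.63 2.76] 0.03382547038061586 1.8212949758162722
```

Request:
carry_out --deltas '[[[0,-0.0035,-0.0012,0,0,0,164],[0,-0.0035,-0.0012,0,0,0,164],[0,-0.0035,-0.0011,0,0,0,164],[0,-0.0035,-0.001,0,0,0,164],[0,-0.0035,-0.0009,0,0,0,164],[0,-0.0035,-0.0008,0,0,0,164],[0,-0.0035,-0.0007,0,0,0,164],[0,-0.0035,-0.0006,0,0,0,164],[0,-0.0035,-0.0005,0,0,0,164],[0,-0.0035,-0.0004,0,0,0,164],[0,-0.0035,-0.0003,0,0,0,164],[0,-0.0035,-0.0002,0,0,0,164]]]'

```text
t: 9.03
ee_pos: [0.5304, -0.0812, 0.2465]
tool_rot: [3.142, 0.0, -0.432]
contact_force: [-0.7, -1.6, 1.7]
finger_gap: 0.034
gripper_force: 0.9
```

```bash
cat > st.py <<'E'
from h import *
s,p,q=now();print(round(s["t"],2),"tilt",(rot(np.pi/2).inv()*q).as_rotvec().round(3), "case",R.from_euler("z",-P[2]).apply(p-case2w(P,[0,0,0])).round(4), "F",R.from_euler("z",-P[2]).apply(s["contact_force"]).round(2),s["gripper_force"])
E
python3 st.py
```

```text
9.03 tilt [-0. -0.  0.] case [7.910e-02 2.000e-04 2.465e-01] F [ 1.74 -0.01  1.68] 0.9441863000392914
```

Request:
carry_out --deltas '[[[0,-0.0035,0,0,0,0,164],[0,-0.0035,0,0,0,0,164],[0,-0.0035,0,0,0,0,164],[0,-0.0035,0,0,0,0,164],[0,-0.0035,0,0,0,0,164],[0,-0.0035,0,0,0,0,164],[0,-0.0035,0.0003,0,0,0,164],[0,-0.0035,0.0003,0,0,0,164],[0,-0.0035,0.0004,0,0,0,164],[0,-0.003,0.0005,0,0,0,164],[0,-0.003,0.0005,0,0,0,164],[0,-0.003,0.0006,0,0,0,164]]]'

```text
t: 10.03
ee_pos: [0.5474, -0.0445, 0.2438]
tool_rot: [3.142, 0.0, -0.432]
contact_force: [0.4, 0.1, 1.8]
finger_gap: 0.0339
gripper_force: 0.3
```

```bash
python3 st.py
```

```text
10.03 tilt [-0. -0.  0.] case [3.870e-02 2.000e-04 2.438e-01] F [-0.31  0.34  1.79] 0.29098910687025636
```

Request:
carry_out --deltas '[[[0,-0.003,0.0006,0,0,0,164],[0,-0.003,0.0006,0,0,0,164],[0,-0.003,0.0007,0,0,0,164],[0,-0.002,0.0006,0,0,0,164],[0,0,0,0,0,0,164],[0,0,0,0,0,0,164],[0,0,0,0,0,0,164],[0,0,0,0,0,0,164],[0,0,0,0,0,0,164]]]'

```text
t: 10.78
ee_pos: [0.5519, -0.035, 0.2414]
tool_rot: [3.142, -0.0, -0.432]
contact_force: [-0.3, 0.2, 0.9]
finger_gap: 0.0339
gripper_force: 0.0
```

```bash
python3 st.py
```

```text
10.78 tilt [-0.     0.     0.001] case [0.0281 0.0003 0.2414] F [-0.09 -0.35  0.92] 0.0
```

Request:
carry_out --deltas '[[[0,0,0.003,0,0,0,164],[0,0,0.003,0,0,0,164],[0,0,0.002,0,0,0,164],[0,0,0,0,0,0,164],[0,0,0,0,0,0,164],[0,0,0,0,0,0,164]]]'

```text
t: 11.28
ee_pos: [0.5519, -0.0348, 0.2333]
tool_rot: [3.141, 0.0, -0.432]
contact_force: [0.6, 1.5, -0.0]
finger_gap: 0.0339
gripper_force: 0.5
```

```bash
python3 st.py
```

```text
11.28 tilt [-0. -0.  0.] case [2.800e-02 2.000e-04 2.333e-01] F [-1.58 -0.07 -0.03] 0.4646472539752722
```

The lid is caught on the front finger, with about 1.6 N pushing forward. Next I plan the lowering.

```bash
cat > plan.py <<'E'
from h import *
s,p,q=now(); g=.034
th0=1.10; off=p-tcp(th0,np.pi/2,g,1); print("off",off.round(4))
thl=np.r_[np.linspace(th0,.15,43)[1:],np.linspace(.15,-.03,13)[1:]]
A=lambda th: .8+.77*np.clip(th/1.1,0,1)
pts=[(tcp(t,A(t),g,1)+off*max(0,(t-.3)/.8)+[0,0,-.002*0],rot(A(t))) for t in thl]
x,r=p,q
for i,(P1,R1) in enumerate(pts):
    d,w=go(x,r,P1,R1); print(i,round(thl[i],3),d.round(4),w.round(4)); x,r=P1,R1
E
python3 plan.py
```

```text
off [ 0.0005  0.0006 -0.0026]
0 1.077 [-0.     -0.0039  0.0012] [-0.0165  0.0003 -0.0005]
1 1.055 [-0.     -0.0039  0.0012] [-0.0158  0.      0.    ]
2 1.032 [-0.     -0.0039  0.0013] [-0.0158 -0.      0.    ]
3 1.01 [-0.     -0.0039  0.0013] [-0.0158  0.     -0.    ]
4 0.987 [-0.     -0.0039  0.0013] [-0.0158 -0.      0.    ]
5 0.964 [-0.     -0.0038  0.0013] [-0.0158  0.      0.    ]
6 0.942 [-0.     -0.0038  0.0014] [-0.0158  0.      0.    ]
7 0.919 [-0.     -0.0038  0.0014] [-0.0158  0.     -0.    ]
8 0.896 [-0.     -0.0038  0.0014] [-0.0158 -0.     -0.    ]
9 0.874 [-0.     -0.0038  0.0015] [-0.0158 -0.      0.    ]
10 0.851 [-0.     -0.0038  0.0015] [-0.0158 -0.      0.    ]
11 0.829 [-0.     -0.0038  0.0015] [-0.0158  0.      0.    ]
12 0.806 [-0.     -0.0038  0.0015] [-0.0158  0.      0.    ]
13 0.783 [-0.     -0.0037  0.0016] [-0.0158  0.      0.    ]
14 0.761 [-0.     -0.0037  0.0016] [-0.0158  0.      0.    ]
15 0.738 [-0.     -0.0037  0.0016] [-0.0158  0.      0.    ]
16 0.715 [-0.     -0.0037  0.0016] [-0.0158  0.      0.    ]
17 0.693 [-0.     -0.0037  0.0017] [-0.0158 
[... 1473 characters left out ...]
  ]
42 0.135 [ 0.     -0.0022  0.0015] [-0.0105  0.      0.    ]
43 0.12 [-0.     -0.0022  0.0015] [-0.0105 -0.      0.    ]
44 0.105 [-0.     -0.0022  0.0015] [-0.0105  0.     -0.    ]
45 0.09 [ 0.     -0.0022  0.0016] [-0.0105  0.     -0.    ]
46 0.075 [-0.     -0.0022  0.0016] [-0.0105  0.      0.    ]
47 0.06 [ 0.     -0.0022  0.0016] [-0.0105  0.      0.    ]
48 0.045 [-0.     -0.0022  0.0016] [-0.0105  0.      0.    ]
49 0.03 [ 0.     -0.0022  0.0016] [-0.0105  0.      0.    ]
50 0.015 [ 0.     -0.0022  0.0016] [-0.0105  0.     -0.    ]
51 0.0 [-0.     -0.0022  0.0016] [-0.0105  0.      0.    ]
52 -0.015 [-0.     -0.0021  0.0018] [0. 0. 0.]
53 -0.03 [ 0.     -0.0021  0.0018] [0. 0. 0.]
```

Request:
carry_out --deltas '[[[0,-0.0039,0.0012,-0.0158,0,0,164],[0,-0.0039,0.0012,-0.0158,0,0,164],[0,-0.0039,0.0013,-0.0158,0,0,164],[0,-0.0039,0.0013,-0.0158,0,0,164],[0,-0.0039,0.0013,-0.0158,0,0,164],[0,-0.0038,0.0013,-0.0158,0,0,164],[0,-0.0038,0.0014,-0.0158,0,0,164],[0,-0.0038,0.0014,-0.0158,0,0,164],[0,-0.0038,0.0014,-0.0158,0,0,164],[0,-0.0038,0.0015,-0.0158,0,0,164],[0,-0.0038,0.0015,-0.0158,0,0,164],[0,-0.0038,0.0015,-0.0158,0,0,164]]]'

```text
t: 12.28
ee_pos: [0.5708, 0.0058, 0.213]
tool_rot: [2.95, -0.0, -0.432]
contact_force: [1.9, 1.0, 0.4]
finger_gap: 0.0341
gripper_force: 0.7
```

```bash
cat >> st.py <<'E'
a=np.pi/2+(rot(np.pi/2).inv()*q).as_rotvec()[0]
t_=np.array([np.cos(a),-np.sin(a)]);n=np.array([np.sin(a),np.cos(a)])
c=R.from_euler("z",-P[2]).apply(p-case2w(P,[0,0,0]))[[0,2]]
fs=[(t,*( (hem(t)-(c-(.014)*n))@np.c_[n,t_])) for t in np.linspace(1.3,-.2,301)]
k=min(fs,key=lambda v:abs(v[1])); print("a",round(a,3),"th on finger",round(k[0],3),"s",round(k[2],4))
E
python3 st.py
```

```text
12.28 tilt [-0.191  0.     0.001] case [-0.0168  0.0004  0.213 ] F [-1.69  1.27  0.35] 0.7304956577718258
a 1.38 th on finger 0.82 s 0.0052
```

Request:
carry_out --deltas '[[[0,-0.0038,0.0015,-0.0158,0,0,164],[0,-0.0037,0.0016,-0.0158,0,0,164],[0,-0.0037,0.0016,-0.0158,0,0,164],[0,-0.0037,0.0016,-0.0158,0,0,164],[0,-0.0037,0.0016,-0.0158,0,0,164],[0,-0.0037,0.0017,-0.0158,0,0,164],[0,-0.0037,0.0017,-0.0158,0,0,164],[0,-0.0037,0.0017,-0.0158,0,0,164],[0,-0.0036,0.0017,-0.0158,0,0,164],[0,-0.0036,0.0018,-0.0158,0,0,164],[0,-0.0036,0.0018,-0.0158,0,0,164],[0,-0.0036,0.0018,-0.0158,0,0,164]]]'

```text
t: 13.28
ee_pos: [0.5862, 0.0392, 0.1817]
tool_rot: [2.761, -0.0, -0.432]
contact_force: [4.0, 1.7, -1.2]
finger_gap: 0.0337
gripper_force: 1.4
```

```bash
python3 st.py
```

```text
13.28 tilt [-0.381  0.     0.   ] case [-0.0535  0.0004  0.1817] F [-3.26  2.9  -1.24] 1.3949620351195335
a 1.19 th on finger 0.55 s 0.0061
```

```bash
python3 - <<'E'
from h import *
import cv2
a=robot.capture("side")[100:280,80:330];b=robot.capture("top")[130:380,150:420]
a=cv2.resize(a,(400,288));b=cv2.resize(b,(400,370));o=np.zeros((370,800,3),np.uint8);o[:288,:400]=a;o[:,400:]=b
cv2.imwrite("pics/m.png",o)
E
python3 st.py
```

```text
13.38 tilt [-0.38 -0.   -0.  ] case [-0.054   0.0003  0.1811] F [-4.11  2.23 -2.2 ] 1.82488102465868
a 1.19 th on finger 0.545 s 0.0062
```

View pics/m.png

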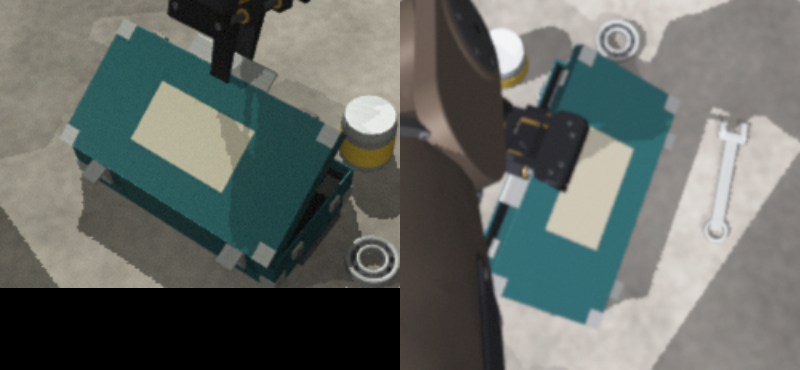

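The lid is resting on the front finger at about 0.55 rad and nothing else is touched. The upper finger (side view ≈(220,75)) clears the lid top. Carrying on down.

Request:
carry_out --deltas '[[[0,-0.0036,0.0018,-0.0158,0,0,164],[0,-0.0036,0.0019,-0.0158,0,0,164],[0,-0.0035,0.0019,-0.0158,0,0,164],[0,-0.0035,0.0019,-0.0158,0,0,164],[0,-0.0035,0.0019,-0.0158,0,0,164],[0,-0.0035,0.002,-0.0158,0,0,164],[0,-0.0035,0.002,-0.0158,0,0,164],[0,-0.0035,0.002,-0.0158,0,0,164],[0,-0.0035,0.002,-0.0158,0,0,164],[0,-0.0034,0.0021,-0.0158,0,0,164],[0,-0.0034,0.0021,-0.0158,0,0,164],[0,-0.0034,0.0021,-0.0158,0,0,164]]]'

```text
t: 14.38
ee_pos: [0.5974, 0.0636, 0.1417]
tool_rot: [2.572, -0.001, -0.432]
contact_force: [5.2, 4.1, 0.0]
finger_gap: 0.0342
gripper_force: 2.6
```

```bash
python3 st.py
```

```text
14.38 tilt [-0.57  0.    0.  ] case [-0.0804  0.0004  0.1417] F [-5.89  3.06  0.02] 2.550930306315422
a 1.001 th on finger 0.28 s 0.0068
```

Request:
carry_out --deltas '[[[0,-0.0034,0.0022,-0.0158,0,0,164],[0,-0.0034,0.0022,-0.0158,0,0,164],[0,-0.0034,0.0022,-0.0158,0,0,164],[0,-0.0034,0.0022,-0.0158,0,0,164],[0,-0.0034,0.0023,-0.0158,0,0,164],[0,-0.003,0.002,-0.0158,0,0,164],[0,-0.0022,0.0015,-0.0105,0,0,164],[0,-0.0022,0.0015,-0.0105,0,0,164],[0,-0.0022,0.0015,-0.0105,0,0,164],[0,-0.0022,0.0016,-0.0105,0,0,164],[0,-0.0022,0.0016,-0.0105,0,0,164]]]'

```text
t: 15.3
ee_pos: [0.6028, 0.0751, 0.1064]
tool_rot: [2.425, -0.001, -0.432]
contact_force: [4.8, 5.5, -2.4]
finger_gap: 0.0343
gripper_force: 3.5
```

```bash
python3 st.py
```

```text
15.3 tilt [-0.716  0.001  0.   ] case [-0.0932  0.0005  0.1064] F [-7.04  2.06 -2.41] 3.455137610435486
a 0.854 th on finger 0.07 s 0.0072
```

Request:
carry_out --deltas '[[[0,-0.0018,0.0014,-0.008,0,0,164],[0,-0.0018,0.0014,-0.008,0,0,164],[0,-0.0018,0.0014,-0.008,0,0,164],[0,-0.0016,0.0013,-0.008,0,0,164],[0,-0.0014,0.0012,-0.005,0,0,164],[0,-0.0013,0.0012,0,0,0,164]]]'

```text
t: 15.8
ee_pos: [0.6039, 0.0773, 0.0938]
tool_rot: [2.389, -0.001, -0.431]
contact_force: [6.2, 8.4, -2.4]
finger_gap: 0.034
gripper_force: 4.6
```

```bash
python3 st.py
```

```text
15.8 tilt [-0.752  0.001 -0.   ] case [-0.0956  0.0005  0.0938] F [-10.21   2.07  -2.43] 4.566196650266647
a 0.818 th on finger 0.0 s 0.0071
```

Request:
carry_out --deltas '[[[0,-0.0015,0,0,0,0,164],[0,-0.0015,0,0,0,0,164],[0,-0.0015,0,0,0,0,164]]]'

```text
t: 16.05
ee_pos: [0.6041, 0.0791, 0.091]
tool_rot: [2.387, 0.001, -0.433]
contact_force: [0.3, 0.8, -3.7]
finger_gap: 0.0337
gripper_force: 1.5
```

```bash
python3 st.py
```

```text
16.05 tilt [-0.755 -0.001  0.   ] case [-0.0974 -0.      0.091 ] F [-0.83 -0.05 -3.68] 1.538243517279625
a 0.816 th on finger -0.025 s 0.0092
```

Friction has relaxed and the finger still carries a small load (pad 1.5 N). I'll keep lowering slowly.

Request:
carry_out --deltas '[[[0,-0.0012,0,0,0,0,164],[0,-0.0012,0,0,0,0,164],[0,-0.0012,0,0,0,0,164],[0,0,0,0,0,0,164]]]'

```text
t: 16.38
ee_pos: [0.6056, 0.0816, 0.0892]
tool_rot: [2.388, -0.0, -0.432]
contact_force: [0.9, 0.6, -0.7]
finger_gap: 0.034
gripper_force: 0.0
```

```bash
python3 st.py
python3 - <<'E'
from h import *
import cv2
a=robot.capture("side")[100:280,80:330];b=robot.capture("top")[130:380,150:420]
a=cv2.resize(a,(400,288));b=cv2.resize(b,(400,370));o=np.zeros((370,800,3),np.uint8);o[:288,:400]=a;o[:,400:]=b
cv2.imwrite("pics/n.png",o)
E
```

```text
16.38 tilt [-0.754 -0.     0.001] case [-0.1002  0.0003  0.0892] F [-0.94  0.61 -0.7 ] 0.0
a 0.817 th on finger -0.05 s 0.013
```

View pics/n.png

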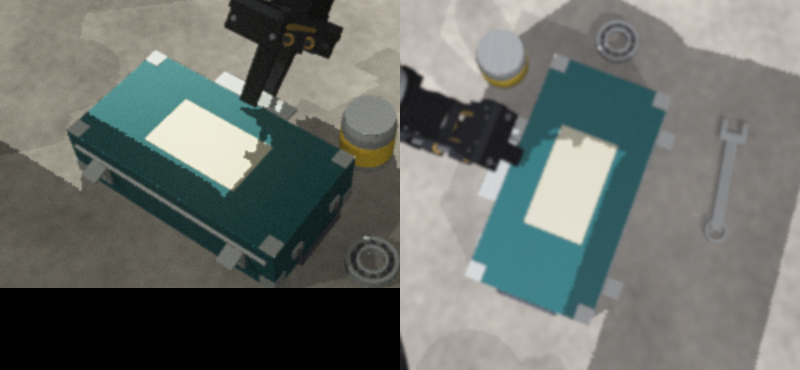

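The lid looks fully shut in both views and the finger is unloaded. I'll open slightly to clear the lip, then back straight out along the fingers.

Request:
carry_out --deltas '[[[0,0,0,0,0,0,130],[0,0,0,0,0,0,130],[0,-0.002,-0.005,0,0,0,130],[0,-0.002,-0.01,0,0,0,130],[0,0,-0.02,0,0,0,130],[0,0,-0.025,0,0,0,130],[0,0,-0.025,0,0,0,130],[0,0,-0.025,0,0,0,130],[0,0,0,0,0,0,130],[0,0,0,0,0,0,130]]]'

```text
t: 17.32
ee_pos: [0.6388, 0.1538, 0.1675]
tool_rot: [2.39, -0.002, -0.431]
contact_force: [-0.5, -0.5, -0.7]
finger_gap: 0.0464
gripper_force: 0.0
```

```bash
python3 st.py
python3 - <<'E'
from h import *
import cv2
a=robot.capture("side");b=robot.capture("top")
cv2.imwrite("pics/e.png",cv2.resize(np.hstack([a,b]),(800,300),interpolation=cv2.INTER_AREA))
E
```

```text
17.32 tilt [-0.752  0.002 -0.   ] case [-0.1797  0.0002  0.1675] F [ 0.66 -0.27 -0.68] 0.0
a 0.819 th on finger -0.085 s 0.129
```

View pics/e.png

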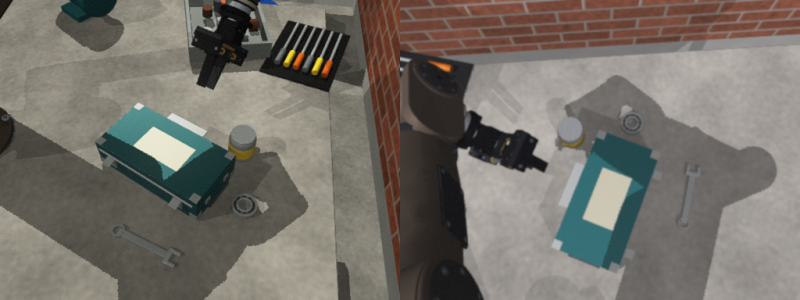

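The case is shut, the gripper is clear of it, and the tin, bearing and spanner are where they were. Handing in.

```bash
python3 -c "
from workcell import robot
print(robot.sign_off())"
```

```text
the job is handed in; nothing more can be done
None
```

The case is shut and handed in after about 17 s: the back finger tipped the lid off its stop, the front finger caught it and lowered it to fully closed (peak force about 11 N, no bang seen), and the bearing, tin and spanner look unmoved in the final pictures.

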